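# Wind the bottle clamp shut on a diluent bottle

### The arm

A 7-joint arm with a two-finger parallel gripper is mounted at the origin on a cart in front of the work surface, level with it; the furniture and walls round the work are solid. World frame = base frame: x ahead of the robot, y to its left, z up, the work surface at z = 0. Lengths are in m, angles in rad, forces in N, time in s.
With the tool pointing down it reaches from about 0.4 to 0.875 m from the base axis. Payload 4.4 kg.
Tool frame: the origin (TCP) lies at the very end of the fingers, on their centre line; the grasp point (between the pads) lies 19 mm behind it; z points along the fingers, y is the line along which they close (so a half turn about z gives the same grasp; the last joint's range is limited). The gripper opens to 85 mm and grips with 20 to 120 N. Pads are 22 mm wide; open, the fingers measure 114 mm over their backs; the gripper's body (76 mm by 85 mm) begins 54 mm behind the grasp point. The pads swing forward as they close: fully open they stand 13 mm farther back than shut.
Start: joints at [1.147, 0.628, 0.038, 1.517, -0.027, 0.996, -0.02], TCP at [0.228, -0.609, 0.231] pointing down, gripper open.
Joint ranges: [-3.06, 3.06], [-0.37, 2.12], [-1.25, 1.32], [0.18, 2.47], [-1.1, 4.24], [0.23, 1.98], [-2.94, 2.94]. Speed limits (rad/s): [2.57, 2.57, 3.14, 3.14, 3.14, 3.14, 3.14].

### API

Orientations are given as a rotation vector (axis times angle).
In Python, from cell import get_obs, eyes, robot gives the robot as it stands. The module is installed in compiled form; this text tells all that it offers.
- The arm moves only by the tool carry_out, never from a script. Its argument "targets" is a list of rows, each an object with "delta_pos": the shift along the tool's x, y, z in units of 25 mm (1.0 is 25 mm), a list of three; "angular": the turn, a rotation vector about the tool's x, y, z in units of 6 degrees (1.0 is 6 degrees), a list of three. In form: [{"delta_pos": [x, y, z], "angular": [ax, ay, az]}, ...]. A call has 1 to 12 rows; each row shifts and turns the commanded pose from where the row before left it, along the tool's axes as they then stand; what a row does not reach is not made up. A row lasts 1/8 s, in which the tool goes at most 62.5 mm and 10.7 degrees, less where a joint would pass 70% of its speed; a pose out of reach is approached as far as the arm can. A call is refused whole if a number of a shift passes 1 or a number of a turn 1, either way. A call with a gripper value outside its range is refused whole. "gripper" is the finger opening in mm, from 0 to 85.4, set as the call begins (left out, the last holds). The fingers move at their own pace and stop on an object; "force" is the grip in N (left out, the last holds). Time passes only in rows, so rows that do not move let the fingers close. It gives the time, the measured TCP pose, the force, the opening and the grip force at its end, in the units of the state.
- get_obs(): the state, without advancing time (a new reading comes with each control period).
- eyes.get_image(name): name is "scene" or "top"; returns a dict with "img" (480x640x3 uint8, red, green, blue), "fx", "fy", "cx", "cy" (pixels), "world_from_camera" (4x4, takes a point from camera to world coordinates). Camera axes: x right, y down, z forward; pixel columns grow to the right and rows downward; lengths in m; the calibration is good to about 2 mm. A picture is of the moment at which its call begins. There is no depth.
- robot.sign_off(): hands the job in; it is judged then, once.
The state is a dict: "time_s": time; "joint_positions": joint angles; "dq": joint speeds; "joint_torque": joint torques, N m; "tcp_pos": TCP position; "tool_rot": TCP orientation; "wrist_force": force on the tool from outside, world axes, zero at the start; "torque": the same for the moment, N m; "gripper_width": opening from 0.0 (shut) to 1.0 (fully open); "grip_force": force on a finger pad.
Only numpy, scipy, OpenCV 4.12 (cv2) and the standard library are available. Lean on these libraries where they do the work, as an engineer would, in place of code of your own. Each camera call takes 0.05 s, during which the arm holds its last target. There are 200 camera calls.

### The job

Stand the small blue-capped bottle upright between the jaws of the hand-cranked bottle clamp and let go of it. Then wind the crank clockwise by its spinning grip until the jaw has pushed the bottle against the V-shaped stop and you feel it held firmly, but not so hard that it would be crushed. Let go of the crank, leaving the bottle upright in the clamp and the other things where they are.

Things in the scene. Friction and masses are not known exactly. Their poses are not given: they have to be found in the camera images.
- clamp: the bottle clamp, fixed to the table: an aluminium bed 96 (x) x 280 (y) x 14 mm; origin at the centre of its underside, z up. On it, along y: at +y a grey gearbox 74 x 76 mm, top 72 mm above the table, with the crank on it; in the middle the moving jaw; at -y a dark V-shaped stop (120 degree V open to +y, 66 mm wide, top 59 mm above the table).
- nest (a point): the place for the bottle: on the bed's top (14 mm above the table), midway between stop and jaw, at (0, -70, 14) mm in the clamp's frame, with the clamp's axes. A bottle within 8 mm of it touches neither. The rigid stop was set by hand and is not measured: a bottle seated in its V has its axis anywhere from y = -93 to -85 mm in the clamp's frame.
- jaw: the moving jaw: an upright steel plate 58 mm wide with a black rubber face, top 63 mm above the table, on a toothed bar that enters the gearbox. It slides to the clamp's -y as the crank winds, 20 mm a turn, and cannot be pushed by hand. Its origin is of no use: see jaw_face.
- jaw_face (a point): centre of the jaw's rubber face, 39 mm above the table. At crank angle 0 it lies at y = -29 mm in the clamp's frame, less 3.18 mm for each rad of the crank.
- crank_axis (a point): a point on the crank's vertical axis, (0, 95, 122) mm in the clamp's frame: the centre of the circle that the middle of the grip runs on, radius 45 mm, level.
- crank_grip: the crank's grip: an upright black round handle, 19 mm in diameter, 51 mm tall, which spins freely on its pin, so a hand that holds it can go round without turning. Its underside (the origin) is 97 mm and its top 148 mm above the table; the crank's arm under it is 18 mm wide, its top 95 mm above the table. Its own angle means nothing.
- grip_mid (a point): centre of the crank's grip, half-way up (123 mm above the table); it goes round with the crank. Its axes spin and mean nothing.
- crank (a joint): crank angle, rad: 0 = jaw fully back, arm to the clamp's +y; grows clockwise from above as the jaw closes. Starts at 2 to 5; the bottle seats at 12.3 to 15.2. Stays where left. Turning takes a push of about 6 N along the circle at the grip. Once seated, this climbs about 1 N every 5 degrees: 3 to 4 N more than before is a firm clamp (about 50 N on the bottle), 7.5 N more crushes it (110 N).
- bottle: the diluent bottle, plastic with a blue screw cap, 33 mm in diameter (cap 25 mm), 58 mm tall, about 45 g, standing upright on the table at the right. Origin at the centre of its underside, z up.
- bottle_mid (a point): centre of the bottle, half-way up (29 mm above its underside), where it is grasped.
- tape: bystander: a roll of cream paper tape lying flat, 61 mm in diameter, 25 mm high, at the right near the bottle (the two may swap places); origin at the centre of its underside.
- tweezers: bystander: steel tweezers, 131 mm long, 9 mm high, lying in front of the clamp; origin at the centre of the underside.
- vial_1: bystander: a small glass vial with a pink cap, lying, 46 mm long, 22 mm thick, behind the clamp; origin at the centre of its underside.
There are look-alikes about, which are no part of the job. What is shaped like the bottle but red or turquoise is not meant.

How it is judged:
By the outcome, as a careful person would: the job done as asked, in the order asked, and still so for the second after the job is handed in, with the robot touching nothing.
It also fails if it takes over 72 s, if anything falls off the work surface, if the arm or the gripper's body presses on something with over 40 N, if the wrist force passes 120 N, or if a joint passes its speed limit or range.

## Working session

There is one attempt and no reset: what is moved stays moved. The work goes in short steps, Python scripts to look and compute and a tool call to move; the robot and the scene stay as the last step left them, time stands still between calls to the robot, and variables do not carry over. Pictures are saved under pics/ and viewed, at most 10 in all, crops included, and the job is handed in when it is done.

Besides the shell and the picture viewer there is one more tool, called after "Emit:" by a JSON object that holds its "method" and its "body", one argument or row to a line. carry_out: Moves the arm, as the interface text tells. Its arguments: {"type":"object","properties":{"targets":{"type":"array"},"gripper":{"type":"number"},"force":{"type":"number"}},"required":["targets"]}

```bash
mkdir -p pics; python3 - <<'E'
from cell import get_obs, eyes
import cv2,numpy as np,pickle
o=get_obs(); print({k:np.round(v,3) for k,v in o.items()})
for n in("scene","top"):
    d=eyes.get_image(n); pickle.dump(d,open(n+'.pkl','wb'))
    cv2.imwrite(f'pics/{n}0.png',d['img'][:,:,::-1]); print(n,d['fx'],d['cx'],d['cy'],np.round(d['world_from_camera'],3).tolist())
E
```

```text
{'time_s': np.float64(0.0), 'joint_positions': array([ 1.147,  0.629,  0.038,  1.518, -0.027,  0.996, -0.02 ]), 'dq': array([-0.   , -0.002, -0.001, -0.001, -0.   , -0.   ,  0.001]), 'joint_torque': array([-1.0000e-03, -5.6339e+01,  1.2260e+00, -1.9344e+01,  1.1000e-02,
        1.1000e-02,  0.0000e+00]), 'tcp_pos': array([ 0.227, -0.608,  0.23 ]), 'tool_rot': array([-3.09e+00, -5.59e-01,  1.00e-03]), 'wrist_force': array([-0.042,  0.4  , -0.907]), 'torque': array([-0.029,  0.015,  0.045]), 'grip_force': np.float64(0.0), 'gripper_width': np.float64(0.999)}
scene 551.8191311031349 323.4122821801518 241.89464433491736 [[0.547, -0.489, 0.679, -0.121], [-0.837, -0.313, 0.449, -0.501], [-0.007, -0.814, -0.581, 0.683], [0.0, 0.0, 0.0, 1.0]]
top 458.23355540273525 322.0084410149852 235.96333170703144 [[0.156, -0.963, 0.221, 0.359], [-0.988, -0.151, 0.038, -0.071], [-0.003, -0.224, -0.974, 0.938], [0.0, 0.0, 0.0, 1.0]]
```

View pics/scene0.png

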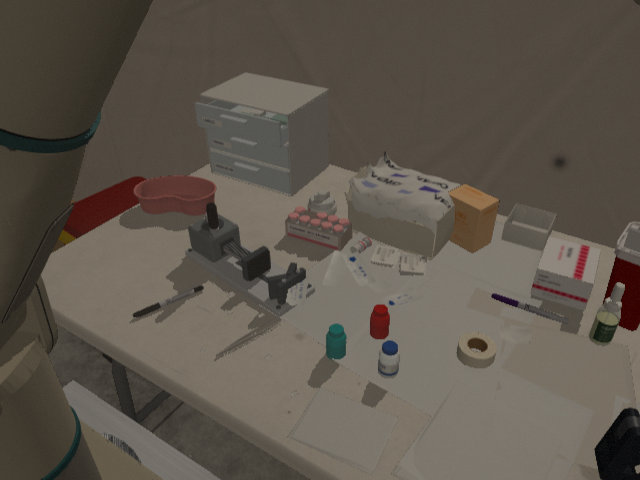

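View pics/top0.png

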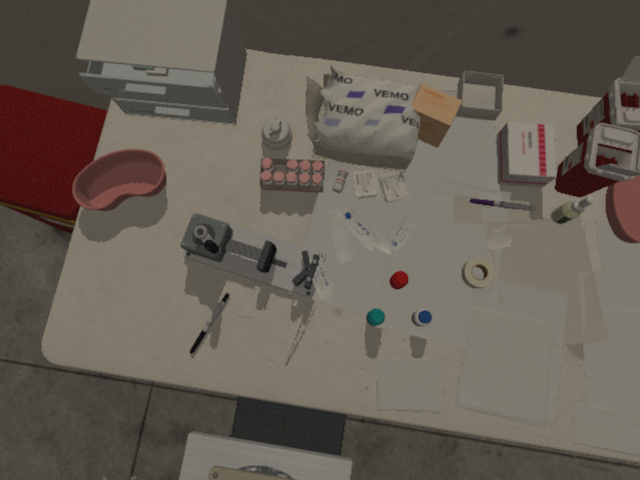

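The scene view shows three candidates: a blue cap on a white bottle (scene 389,360; top 424,318), a turquoise one (scene 336,342; top 376,317) and a red one (scene 380,322; top 400,280). The blue-capped one fits the description. The clamp is at top (250,255), with the gearbox at the left and the stop at the right. I'll confirm with one enlarged crop holding both.

```bash
cat > h.py <<'E'
import numpy as np,cv2,pickle
def ray(d,u,v):
    T=d['world_from_camera']; r=T[:3,:3]@np.array([(u-d['cx'])/d['fx'],(v-d['cy'])/d['fy'],1]); return T[:3,3],r
def onz(d,u,v,z):
    o,r=ray(d,u,v); return o+r*(z-o[2])/r[2]
def two(a,pa,b,pb):
    o1,r1=ray(a,*pa);o2,r2=ray(b,*pb); s=np.linalg.lstsq(np.c_[r1,-r2],o2-o1,rcond=None)[0]
    p,q=o1+s[0]*r1,o2+s[1]*r2; return (p+q)/2,np.linalg.norm(p-q)
E
python3 - <<'E'
from h import *
t=pickle.load(open('top.pkl','rb'));s=pickle.load(open('scene.pkl','rb'))
a=cv2.resize(t['img'][205:305,175:335],(800,500),interpolation=cv2.INTER_CUBIC)
cv2.imwrite('pics/clamp.png',np.clip(a[:,:,::-1]*1.8,0,255))
b=np.hstack([cv2.resize(t['img'][260:340,350:450],(400,320)),cv2.resize(s['img'][300:380,310:410],(400,320))])
cv2.imwrite('pics/bot.png',np.clip(b[:,:,::-1]*1.5,0,255))
C=[]
for d,(x0,y0,x1,y1) in((t,(405,300,445,335)),(s,(370,335,410,385))):
    h=cv2.cvtColor(d['img'][y0:y1,x0:x1],cv2.COLOR_RGB2HSV); m=cv2.inRange(h,(105,120,40),(130,255,255))
    n,l,st,c=cv2.connectedComponentsWithStats(m); i=1+np.argmax(st[1:,4]); C.append(c[i]+[x0,y0]); print(st[i],C[-1])
print(two(t,C[0],s,C[1]),onz(t,*C[0],.052),onz(s,*C[1],.05))
E
```

```text
[ 14  11  12  12 114] [424.5 316.5]
[ 13   6  14  14 149] [389.70469799 347.04697987]
(array([ 0.43485955, -0.25381814,  0.05374932]), np.float64(0.0016571162704052355)) [ 0.43450896 -0.25349434  0.052     ] [ 0.43881737 -0.25292687  0.05      ][ WARN:0@0.027] global loadsave.cpp:1063 imwrite_ Unsupported depth image for selected encoder is fallbacked to CV_8U.
```

View pics/clamp.png

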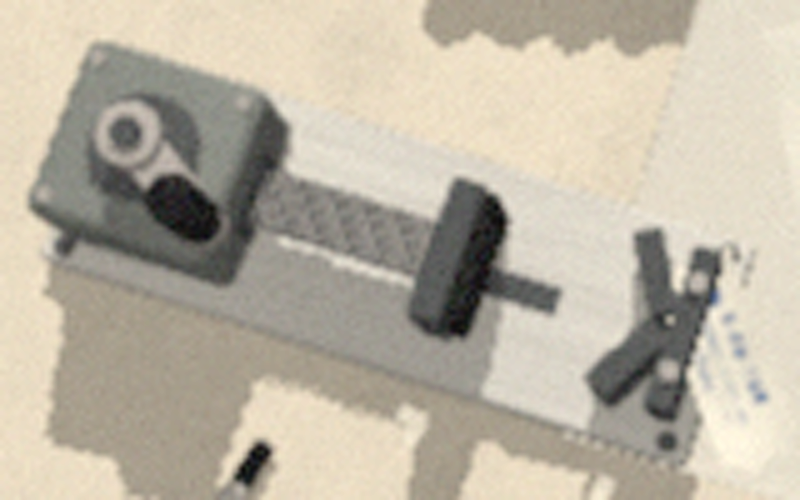

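View pics/bot.png

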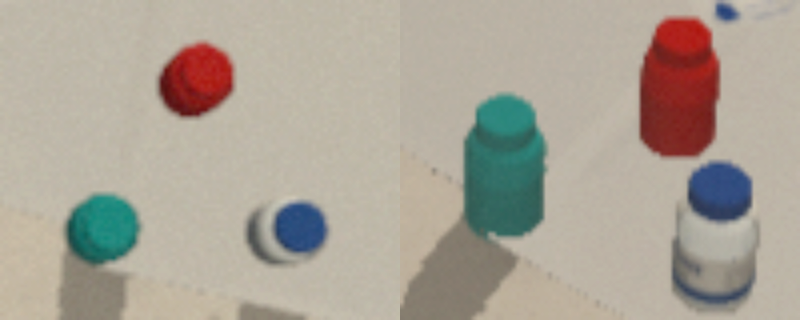

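The crop confirms it: the white bottle with the blue cap is at top (424,316), with turquoise to its left and red above. Bottle axis is about (0.435, -0.2535), and the two-view cap height of 54 mm is plausible. Now the clamp pose from its bed edge and gearbox corners.

```bash
python3 - <<'E'
from h import *
t=pickle.load(open('top.pkl','rb'));s=pickle.load(open('scene.pkl','rb'))
f=lambda u,v,z:onz(t,175+u/5,205+v/5,z)
P=dict(bl=(50,262,.014),br=(686,467,.014),ur=(716,238,.014),gTL=(95,42,.072),gTR=(260,95,.072),gBL=(33,200,.072),
 hub=(128,130,.09),grip=(188,205,.148),jtop1=(460,180,.063),jtop0=(415,322,.063))
for k,v in P.items(): P[k]=f(*v); print(k,P[k].round(4))
L=lambda a,b:(round(float(np.linalg.norm(P[a]-P[b])),4),round(float(np.degrees(np.arctan2(*(P[a]-P[b])[[1,0]]))),2))
print('bed',L('bl','br'),'w',L('ur','br'),'gx',L('gTL','gBL'),'gy',L('gTL','gTR'),'jaw',L('jtop1','jtop0'))
# scene view grip top
h=s['img'].astype(int).sum(2); m=(h[195:235,195:225]<110).astype(np.uint8)
ys,xs=np.nonzero(m);print('scene grip',xs.min()+195,xs.max()+195,ys.min()+195,ys.max()+195)
E
```

```text
bl [0.4801 0.2358 0.014 ]
br [ 0.4383 -0.0351  0.014 ]
ur [ 0.5325 -0.0322  0.014 ]
gTL [0.561  0.2186 0.072 ]
gTR [0.55   0.1502 0.072 ]
gBL [0.4953 0.2285 0.072 ]
hub [0.5247 0.1926 0.09  ]
grip [0.49   0.1478 0.148 ]
jtop1 [0.5305 0.0683 0.063 ]
jtop0 [0.4727 0.0752 0.063 ]
bed (0.2742, 81.22) w (0.0943, 1.76) gx (0.0665, -8.54) gy (0.0693, 80.87) jaw (0.0582, -6.8)
scene grip 206 218 203 228
```

```bash
cat >> h.py <<'E'
from scipy.spatial.transform import Rotation as Ro
from cell import get_obs
YAW=np.radians(-8.7); ORG=np.array([.507,.0945,0])
EX=np.array([np.cos(YAW),np.sin(YAW),0]);EY=np.array([-np.sin(YAW),np.cos(YAW),0])
RT=Ro.from_matrix(np.c_[EY,EX,[0,0,-1]])   # tool x=clamp y, tool y=clamp x
cl=lambda x,y,z:ORG+x*EX+y*EY+np.array([0,0,z])
def plan(target,n):
    o=get_obs();p=np.array(o['tcp_pos']);R=Ro.from_rotvec(o['tool_rot'])
    w=(R.inv()*RT).as_rotvec()/n; st=(np.array(target)-p)/n
    print('pos',p.round(4),'F',np.round(o['wrist_force'],1),'t',o['time_s'],'w',round(float(o['gripper_width']),3))
    print('total tool mm',(R.inv().apply(np.array(target)-p)*1000).round(1),'deg',np.degrees(w*n).round(1))
    for i in range(n):
        print((R.inv().apply(st)/.025).round(2).tolist(),(np.degrees(w)/6).round(2).tolist()); R=R*Ro.from_rotvec(w)
E
python3 -c "
from h import *
plan([.435,-.2535,.13],18)
print(cl(0,-70e-3,0),cl(0,95e-3,0))"
```

```text
pos [ 0.2275 -0.6083  0.2305] F [-0.2  1.2  0.9] t 0.1 w 1.003
total tool mm [ 318.6 -259.5  100.9] deg [ -0.1  -0.1 -60.8]
[0.71, -0.58, 0.22] [-0.0, -0.0, -0.56]
[0.74, -0.53, 0.22] [-0.0, -0.0, -0.56]
[0.77, -0.49, 0.22] [-0.0, -0.0, -0.56]
[0.8, -0.44, 0.22] [-0.0, -0.0, -0.56]
[0.82, -0.4, 0.22] [-0.0, -0.0, -0.56]
[0.85, -0.35, 0.22] [-0.0, -0.0, -0.56]
[0.86, -0.3, 0.22] [-0.0, -0.0, -0.56]
[0.88, -0.24, 0.22] [-0.0, -0.0, -0.56]
[0.89, -0.19, 0.22] [-0.0, -0.0, -0.56]
[0.9, -0.14, 0.22] [-0.0, -0.0, -0.56]
[0.91, -0.09, 0.22] [-0.0, -0.0, -0.56]
[0.91, -0.03, 0.22] [-0.0, -0.0, -0.56]
[0.91, 0.02, 0.22] [-0.0, -0.0, -0.56]
[0.91, 0.08, 0.22] [-0.0, -0.0, -0.56]
[0.9, 0.13, 0.22] [-0.0, -0.0, -0.56]
[0.9, 0.18, 0.22] [-0.0, -0.0, -0.56]
[0.88, 0.23, 0.22] [-0.0, -0.0, -0.56]
[0.87, 0.29, 0.22] [-0.0, -0.0, -0.56]
[0.49641174 0.02530543 0.        ] [0.52136978 0.18840692 0.        ]
```

Emit:
{"method": "carry_out", "body": {
  "targets": [
    {"delta_pos": [0.71, -0.58, 0.2], "angular": [0, 0, -0.56]},
    {"delta_pos": [0.74, -0.53, 0.2], "angular": [0, 0, -0.56]},
    {"delta_pos": [0.77, -0.49, 0.2], "angular": [0, 0, -0.56]},
    {"delta_pos": [0.8, -0.44, 0.2], "angular": [0, 0, -0.56]},
    {"delta_pos": [0.82, -0.4, 0.2], "angular": [0, 0, -0.56]},
    {"delta_pos": [0.85, -0.35, 0.2], "angular": [0, 0, -0.56]},
    {"delta_pos": [0.86, -0.3, 0.2], "angular": [0, 0, -0.56]},
    {"delta_pos": [0.88, -0.24, 0.2], "angular": [0, 0, -0.56]},
    {"delta_pos": [0.89, -0.19, 0.2], "angular": [0, 0, -0.56]},
    {"delta_pos": [0.9, -0.14, 0.2], "angular": [0, 0, -0.56]},
    {"delta_pos": [0.9, -0.09, 0.2], "angular": [0, 0, -0.56]},
    {"delta_pos": [0.9, -0.03, 0.2], "angular": [0, 0, -0.56]}
  ],
  "gripper": 58
}}

```text
time_s: 1.6
tcp_pos: [0.3667, -0.3718, 0.171]
tool_rot: [2.706, 1.595, 0.0]
wrist_force: [-0.3, -0.9, -0.7]
gripper_width: 0.681
grip_force: 0.0
```

```bash
python3 -c "
from h import *
plan([.435,-.2535,.13],7)"
```

```text
pos [ 0.3667 -0.3718  0.171 ] F [-0.3 -0.9 -0.7] t 1.6 w 0.681
total tool mm [136.6   2.4  41. ] deg [  0.    0.  -20.3]
[0.78, 0.01, 0.23] [0.0, 0.0, -0.48]
[0.78, 0.05, 0.23] [0.0, 0.0, -0.48]
[0.77, 0.09, 0.23] [0.0, 0.0, -0.48]
[0.77, 0.13, 0.23] [0.0, 0.0, -0.48]
[0.76, 0.17, 0.23] [0.0, 0.0, -0.48]
[0.75, 0.21, 0.23] [0.0, 0.0, -0.48]
[0.74, 0.25, 0.23] [0.0, 0.0, -0.48]
```

Emit:
{"method": "carry_out", "body": {
  "targets": [
    {"delta_pos": [0.78, 0.01, 0.23], "angular": [0, 0, -0.48]},
    {"delta_pos": [0.78, 0.05, 0.23], "angular": [0, 0, -0.48]},
    {"delta_pos": [0.77, 0.09, 0.23], "angular": [0, 0, -0.48]},
    {"delta_pos": [0.77, 0.13, 0.23], "angular": [0, 0, -0.48]},
    {"delta_pos": [0.76, 0.17, 0.23], "angular": [0, 0, -0.48]},
    {"delta_pos": [0.75, 0.21, 0.23], "angular": [0, 0, -0.48]},
    {"delta_pos": [0.74, 0.25, 0.23], "angular": [0, 0, -0.48]},
    {"delta_pos": [0, 0, 0], "angular": [0, 0, 0]}
  ]
}}

```text
time_s: 2.6
tcp_pos: [0.4355, -0.2532, 0.1307]
tool_rot: [-2.385, -2.044, -0.001]
wrist_force: [0.0, -0.0, -1.0]
gripper_width: 0.679
grip_force: 0.0
```

```bash
python3 -c "
from h import *
plan([.435,-.2535,.010],6)"
```

```text
pos [ 0.4355 -0.2532  0.1307] F [ 0. -0. -1.] t 2.6 w 0.679
total tool mm [ -0.5  -0.4 120.7] deg [-0.  -0.1 -0.1]
[-0.0, -0.0, 0.8] [-0.0, -0.0, -0.0]
[-0.0, -0.0, 0.8] [-0.0, -0.0, -0.0]
[-0.0, -0.0, 0.8] [-0.0, -0.0, -0.0]
[-0.0, -0.0, 0.8] [-0.0, -0.0, -0.0]
[-0.0, -0.0, 0.8] [-0.0, -0.0, -0.0]
[-0.0, -0.0, 0.8] [-0.0, -0.0, -0.0]
```

Emit:
{"method": "carry_out", "body": {
  "targets": [
    {"delta_pos": [0, 0, 0.8], "angular": [0, 0, 0]},
    {"delta_pos": [0, 0, 0.8], "angular": [0, 0, 0]},
    {"delta_pos": [0, 0, 0.8], "angular": [0, 0, 0]},
    {"delta_pos": [0, 0, 0.8], "angular": [0, 0, 0]},
    {"delta_pos": [0, 0, 0.8], "angular": [0, 0, 0]},
    {"delta_pos": [0, 0, 0.8], "angular": [0, 0, 0]},
    {"delta_pos": [0, 0, 0], "angular": [0, 0, 0]}
  ]
}}

```text
time_s: 3.48
tcp_pos: [0.4334, -0.2556, 0.0101]
tool_rot: [-2.389, -2.037, 0.003]
wrist_force: [-1.0, 0.7, 0.3]
gripper_width: 0.684
grip_force: 0.0
```

Emit:
{"method": "carry_out", "body": {
  "targets": [
    {"delta_pos": [0, 0, 0], "angular": [0, 0, 0]},
    {"delta_pos": [0, 0, 0], "angular": [0, 0, 0]},
    {"delta_pos": [0, 0, 0], "angular": [0, 0, 0]},
    {"delta_pos": [0, 0, 0], "angular": [0, 0, 0]},
    {"delta_pos": [0, 0, 0], "angular": [0, 0, 0]},
    {"delta_pos": [0, 0, 0], "angular": [0, 0, 0]}
  ],
  "gripper": 20,
  "force": 25
}}

```text
time_s: 4.22
tcp_pos: [0.4351, -0.2557, 0.0119]
tool_rot: [2.388, 2.038, 0.001]
wrist_force: [-0.7, 0.0, 6.6]
gripper_width: 0.378
grip_force: 25.0
```

Emit:
{"method": "carry_out", "body": {
  "targets": [
    {"delta_pos": [0, 0, -0.6], "angular": [0, 0, 0]},
    {"delta_pos": [0, 0, -0.9], "angular": [0, 0, 0]},
    {"delta_pos": [0, 0, -0.9], "angular": [0, 0, 0]},
    {"delta_pos": [0, 0, -0.9], "angular": [0, 0, 0]},
    {"delta_pos": [0, 0, -0.9], "angular": [0, 0, 0]},
    {"delta_pos": [0, 0, 0], "angular": [0, 0, 0]}
  ]
}}

```text
time_s: 4.97
tcp_pos: [0.4356, -0.2557, 0.1181]
tool_rot: [2.386, 2.037, 0.002]
wrist_force: [-0.1, 0.3, 0.4]
gripper_width: 0.379
grip_force: 24.9
```

```bash
python3 -c "
from h import *
plan(cl(0,-.070,.115),12)"
```

```text
pos [ 0.4356 -0.2557  0.1181] F [-0.1  0.3  0.4] t 4.975 w 0.379
total tool mm [287.   15.9   2.8] deg [ 0.2  0.1 -0.3]
[0.96, 0.05, 0.01] [0.0, 0.0, -0.0]
[0.96, 0.05, 0.01] [0.0, 0.0, -0.0]
[0.96, 0.05, 0.01] [0.0, 0.0, -0.0]
[0.96, 0.05, 0.01] [0.0, 0.0, -0.0]
[0.96, 0.05, 0.01] [0.0, 0.0, -0.0]
[0.96, 0.06, 0.01] [0.0, 0.0, -0.0]
[0.96, 0.06, 0.01] [0.0, 0.0, -0.0]
[0.96, 0.06, 0.01] [0.0, 0.0, -0.0]
[0.96, 0.06, 0.01] [0.0, 0.0, -0.0]
[0.96, 0.06, 0.01] [0.0, 0.0, -0.0]
[0.96, 0.06, 0.01] [0.0, 0.0, -0.0]
[0.96, 0.06, 0.01] [0.0, 0.0, -0.0]
```

Emit:
{"method": "carry_out", "body": {
  "targets": [
    {"delta_pos": [0.96, 0.05, 0], "angular": [0, 0, 0]},
    {"delta_pos": [0.96, 0.05, 0], "angular": [0, 0, 0]},
    {"delta_pos": [0.96, 0.05, 0], "angular": [0, 0, 0]},
    {"delta_pos": [0.96, 0.05, 0], "angular": [0, 0, 0]},
    {"delta_pos": [0.96, 0.05, 0], "angular": [0, 0, 0]},
    {"delta_pos": [0.96, 0.05, 0], "angular": [0, 0, 0]},
    {"delta_pos": [0.96, 0.06, 0], "angular": [0, 0, 0]},
    {"delta_pos": [0.96, 0.06, 0], "angular": [0, 0, 0]},
    {"delta_pos": [0.96, 0.06, 0], "angular": [0, 0, 0]},
    {"delta_pos": [0.96, 0.06, 0], "angular": [0, 0, 0]},
    {"delta_pos": [0.96, 0.06, 0], "angular": [0, 0, 0]},
    {"delta_pos": [0.9, 0.06, 0], "angular": [0, 0, 0]}
  ]
}}

```text
time_s: 6.48
tcp_pos: [0.4952, 0.026, 0.1154]
tool_rot: [-2.388, -2.04, 0.002]
wrist_force: [0.6, -0.3, -0.8]
gripper_width: 0.38
grip_force: 24.9
```

```bash
python3 - <<'E'
from h import *
from cell import eyes
plan(cl(0,-.070,.0255),4)
I=[]
for n,(x0,y0,x1,y1) in(('top',(175,205,335,305)),('scene',(180,190,340,310))):
    d=eyes.get_image(n);pickle.dump(d,open(n+'1.pkl','wb'))
    I.append(cv2.resize(d['img'][y0:y1,x0:x1],(640,(y1-y0)*4)[::1],interpolation=cv2.INTER_CUBIC)[:300 if n=='scene' else 300])
a=np.vstack([cv2.resize(i,(480,297)) for i in I]);cv2.imwrite('pics/above.png',np.clip(a[:,:,::-1]*1.6,0,255).astype(np.uint8))
E
```

```text
pos [0.4952 0.026  0.1154] F [ 0.6 -0.3 -0.8] t 6.475 w 0.38
total tool mm [-0.5  1.4 89.9] deg [-0.1  0.  -0.3]
[-0.0, 0.01, 0.9] [-0.0, 0.0, -0.01]
[-0.0, 0.01, 0.9] [-0.0, 0.0, -0.01]
[-0.01, 0.01, 0.9] [-0.0, 0.0, -0.01]
[-0.01, 0.01, 0.9] [-0.0, 0.0, -0.01]
```

View pics/above.png

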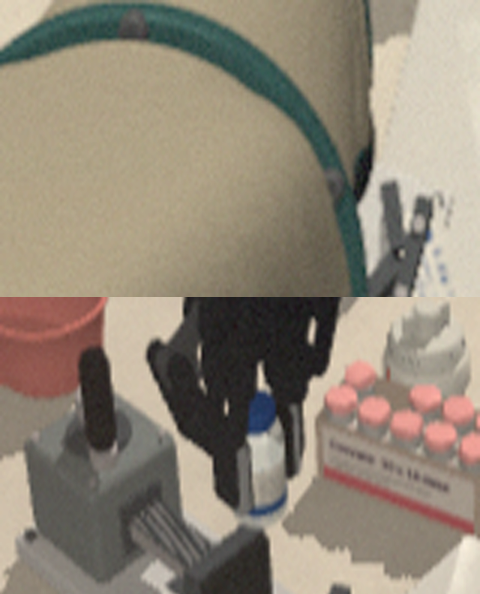

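The scene half shows the bottle held upright by its middle, above and behind the jaw; the top half is blocked by the arm. A quick check of the stop and jaw in the clamp frame before lowering.

```bash
python3 - <<'E'
from h import *
t=pickle.load(open('top.pkl','rb'))
for k,u,v,z in(('Varm+x',648,232,.059),('Varm-x',597,385,.059),('apex',660,318,.059),('jawfront+x',480,185,.063),('jawfront-x',440,332,.063)):
    p=onz(t,175+u/5,205+v/5,z)-ORG; print(k,np.round([p@EX*1e3,p@EY*1e3],1))
E
```

```text
Varm+x [ 30.5 -98.5]
Varm-x [-32.4 -98.5]
apex [  -0.3 -113.5]
jawfront+x [ 27.7 -30.5]
jawfront-x [-31.8 -34.8]
```

Emit:
{"method": "carry_out", "body": {
  "targets": [
    {"delta_pos": [0, 0, 0.8], "angular": [0, 0, 0]},
    {"delta_pos": [0, 0.02, 0.8], "angular": [0, 0, 0]},
    {"delta_pos": [0, 0.02, 0.8], "angular": [0, 0, 0]},
    {"delta_pos": [0, 0, 0.6], "angular": [0, 0, 0]},
    {"delta_pos": [0, 0, 0.3], "angular": [0, 0, 0]},
    {"delta_pos": [0, 0, 0.14], "angular": [0, 0, 0]},
    {"delta_pos": [0, 0, 0.06], "angular": [0, 0, 0]},
    {"delta_pos": [0, 0, 0], "angular": [0, 0, 0]}
  ]
}}

```text
time_s: 7.58
tcp_pos: [0.497, 0.0251, 0.0289]
tool_rot: [2.389, 2.04, 0.001]
wrist_force: [-0.8, 0.3, -1.1]
gripper_width: 0.381
grip_force: 24.9
```

Emit:
{"method": "carry_out", "body": {
  "targets": [
    {"delta_pos": [0, 0, 0.06], "angular": [0, 0, 0]},
    {"delta_pos": [0, 0, 0.06], "angular": [0, 0, 0]},
    {"delta_pos": [0, 0, 0], "angular": [0, 0, 0]}
  ]
}}

```text
time_s: 7.95
tcp_pos: [0.497, 0.0251, 0.0259]
tool_rot: [2.389, 2.04, 0.001]
wrist_force: [-0.5, -0.3, 3.9]
gripper_width: 0.377
grip_force: 25.2
```

Emit:
{"method": "carry_out", "body": {
  "targets": [
    {"delta_pos": [0, 0, 0], "angular": [0, 0, 0]},
    {"delta_pos": [0, 0, 0], "angular": [0, 0, 0]},
    {"delta_pos": [0, 0, 0], "angular": [0, 0, 0]},
    {"delta_pos": [0, 0, 0], "angular": [0, 0, 0]}
  ],
  "gripper": 52
}}

```text
time_s: 8.45
tcp_pos: [0.4967, 0.025, 0.0255]
tool_rot: [-2.389, -2.04, 0.0]
wrist_force: [-0.0, -0.7, 0.6]
gripper_width: 0.611
grip_force: 0.0
```

Emit:
{"method": "carry_out", "body": {
  "targets": [
    {"delta_pos": [0, 0, -0.3], "angular": [0, 0, 0]},
    {"delta_pos": [0, 0, -0.7], "angular": [0, 0, 0]},
    {"delta_pos": [0, 0, -1], "angular": [0, 0, 0]},
    {"delta_pos": [0, 0, -1], "angular": [0, 0, 0]},
    {"delta_pos": [0, 0, -1], "angular": [0, 0, 0]},
    {"delta_pos": [0, 0, -1], "angular": [0, 0, 0]},
    {"delta_pos": [0, 0, -1], "angular": [0, 0, 0]},
    {"delta_pos": [-1, 0, -1], "angular": [0, 0, 0]},
    {"delta_pos": [-1, 0, 0], "angular": [0, 0, 0]},
    {"delta_pos": [-1, 0, 0], "angular": [0, 0, 0]},
    {"delta_pos": [-1, 0, 0], "angular": [0, 0, 0]},
    {"delta_pos": [-1, 0, 0], "angular": [0, 0, 0]}
  ]
}}

```text
time_s: 9.95
tcp_pos: [0.4768, -0.0992, 0.2011]
tool_rot: [2.389, 2.04, 0.0]
wrist_force: [0.6, 0.1, -0.3]
gripper_width: 0.607
grip_force: 0.0
```

```bash
python3 - <<'E'
from h import *
from cell import eyes
print(get_obs()['tcp_pos'])
I=[]
for n,(x0,y0,x1,y1) in(('top',(175,205,335,305)),('scene',(180,195,340,295))):
    d=eyes.get_image(n);pickle.dump(d,open(n+'2.pkl','wb'))
    I.append(cv2.resize(d['img'][y0:y1,x0:x1],(480,300),interpolation=cv2.INTER_CUBIC))
a=np.vstack(I);cv2.imwrite('pics/placed.png',np.clip(a[:,:,::-1]*1.6,0,255).astype(np.uint8))
E
```

```text
[ 0.47681037 -0.099205    0.20112549]
```

View pics/placed.png

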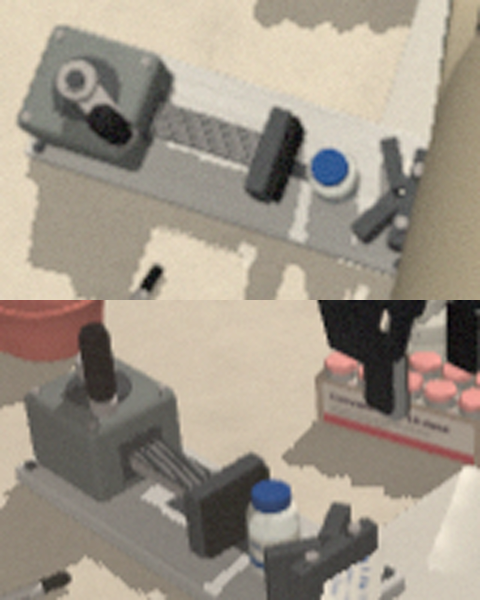

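The bottle stands upright on the bed between jaw and stop (top crop 330,170; scene crop 272,520). The grip is at top crop (110,125) and scene crop (98,362). Now I'll measure the middle of the grip from both views by dark mask.

```bash
python3 - <<'E'
from h import *
C=[];D=[]
for n,(x0,y0,x1,y1) in(('top2',(200,234,224,258)),('scene2',(203,198,222,232))):
    d=pickle.load(open(n+'.pkl','rb')); m=cv2.inRange(d['img'][y0:y1,x0:x1].max(2),0,42)
    k,l,st,c=cv2.connectedComponentsWithStats(m); i=1+np.argmax(st[1:,4]); print(n,st[i],c[i]+[x0,y0]); C.append(c[i]+[x0,y0]);D.append(d)
p,e=two(D[0],C[0],D[1],C[1]); print('two',p,e)
for q in(p,onz(D[0],*C[0],.1225),onz(D[1],*C[1],.1225)):
    r=q-cl(0,.095,0); x,y=r@EX,r@EY; print(q.round(4),'r',round(np.hypot(x,y)*1e3,1),'ang',np.arctan2(x,y)%(2*np.pi))
E
```

```text
top2 [  0   6  19  14 137] [210.68613139 246.34306569]
scene2 [  2   5  14  26 238] [211.89495798 215.86554622]
two [0.49405159 0.15809844 0.12035214] 0.0017954660635339317
[0.4941 0.1581 0.1204] r 40.8 ang 3.7233028420107828
[0.4931 0.1582 0.1225] r 41.4 ang 3.7415653723056903
[0.4922 0.1548 0.1225] r 44.4 ang 3.704700946907802
```

```bash
python3 -c "
from h import *
plan([.492,.1562,.2],11)"
```

```text
pos [ 0.4763 -0.1015  0.2009] F [ 0.5 -0.1  0.7] t 10.05 w 0.609
total tool mm [256.8 -26.1   0.5] deg [-0.   0.1 -0.6]
[0.93, -0.09, 0.0] [-0.0, 0.0, -0.01]
[0.93, -0.09, 0.0] [-0.0, 0.0, -0.01]
[0.93, -0.09, 0.0] [-0.0, 0.0, -0.01]
[0.93, -0.09, 0.0] [-0.0, 0.0, -0.01]
[0.93, -0.09, 0.0] [-0.0, 0.0, -0.01]
[0.93, -0.09, 0.0] [-0.0, 0.0, -0.01]
[0.93, -0.09, 0.0] [-0.0, 0.0, -0.01]
[0.93, -0.09, 0.0] [-0.0, 0.0, -0.01]
[0.93, -0.09, 0.0] [-0.0, 0.0, -0.01]
[0.93, -0.09, 0.0] [-0.0, 0.0, -0.01]
[0.93, -0.09, 0.0] [-0.0, 0.0, -0.01]
```

Emit:
{"method": "carry_out", "body": {
  "targets": [
    {"delta_pos": [0.93, -0.09, 0], "angular": [0, 0, -0.01]},
    {"delta_pos": [0.93, -0.09, 0], "angular": [0, 0, -0.01]},
    {"delta_pos": [0.93, -0.09, 0], "angular": [0, 0, -0.01]},
    {"delta_pos": [0.93, -0.09, 0], "angular": [0, 0, -0.01]},
    {"delta_pos": [0.93, -0.09, 0], "angular": [0, 0, -0.01]},
    {"delta_pos": [0.93, -0.09, 0], "angular": [0, 0, -0.01]},
    {"delta_pos": [0.93, -0.09, 0], "angular": [0, 0, -0.01]},
    {"delta_pos": [0.93, -0.09, 0], "angular": [0, 0, -0.01]},
    {"delta_pos": [0.93, -0.09, 0], "angular": [0, 0, -0.01]},
    {"delta_pos": [0.93, -0.09, 0], "angular": [0, 0, -0.01]},
    {"delta_pos": [0.93, -0.09, 0], "angular": [0, 0, -0.01]},
    {"delta_pos": [0, 0, 0], "angular": [0, 0, 0]}
  ],
  "gripper": 50
}}

```text
time_s: 11.55
tcp_pos: [0.4909, 0.1611, 0.2009]
tool_rot: [-2.372, -2.058, -0.002]
wrist_force: [0.4, -0.6, -0.3]
gripper_width: 0.586
grip_force: 0.0
```

```bash
python3 -c "
from h import *
plan([.492,.1562,.105],1)"
```

```text
pos [0.4909 0.1611 0.2009] F [ 0.4 -0.6 -0.3] t 11.55 w 0.586
total tool mm [-4.9  1.8 95.9] deg [ 0.  -0.1  0.6]
[-0.2, 0.07, 3.84] [0.0, -0.02, 0.1]
```

Emit:
{"method": "carry_out", "body": {
  "targets": [
    {"delta_pos": [-0.2, 0.07, 0.6], "angular": [0, 0, 0.1]},
    {"delta_pos": [0, 0, 0.7], "angular": [0, 0, 0]},
    {"delta_pos": [0, 0, 0.7], "angular": [0, 0, 0]},
    {"delta_pos": [0, 0, 0.7], "angular": [0, 0, 0]},
    {"delta_pos": [0, 0, 0.7], "angular": [0, 0, 0]},
    {"delta_pos": [0, 0, 0.44], "angular": [0, 0, 0]},
    {"delta_pos": [0, 0, 0], "angular": [0, 0, 0]}
  ]
}}

```text
time_s: 12.42
tcp_pos: [0.4919, 0.1524, 0.1041]
tool_rot: [-2.388, -2.04, 0.002]
wrist_force: [0.1, 0.0, -0.1]
gripper_width: 0.587
grip_force: 0.0
```

Emit:
{"method": "carry_out", "body": {
  "targets": [
    {"delta_pos": [0, 0, 0], "angular": [0, 0, 0]},
    {"delta_pos": [0, 0, 0], "angular": [0, 0, 0]},
    {"delta_pos": [0, 0, 0], "angular": [0, 0, 0]},
    {"delta_pos": [0, 0, 0], "angular": [0, 0, 0]},
    {"delta_pos": [0, 0, 0], "angular": [0, 0, 0]},
    {"delta_pos": [0, 0, 0], "angular": [0, 0, 0]}
  ],
  "gripper": 5,
  "force": 30
}}

```text
time_s: 13.18
tcp_pos: [0.4926, 0.153, 0.1052]
tool_rot: [2.388, 2.041, 0.001]
wrist_force: [-2.0, 0.3, 5.1]
gripper_width: 0.209
grip_force: 29.2
```

```bash
cat >> h.py <<'E'
def crank(c,n,step,go=None):
    "c: circle centre (clamp x,y mm) of the TCP"
    o=get_obs();p=np.array(o['tcp_pos'])-ORG;x,y=p@EX*1e3-c[0],p@EY*1e3-c[1];th=np.arctan2(x,y)%(2*np.pi)
    F=np.array(o['wrist_force']);fx,fy=F@EX,F@EY
    print('clamp xy',round(x+c[0],2),round(y+c[1],2),'r',round(np.hypot(x,y),1),'th',round(th,3),'Ftan',round(-(fx*np.cos(th)-fy*np.sin(th)),1),'Frad',round(fx*np.sin(th)+fy*np.cos(th),1),'z',p[2].round(4),'t',o['time_s'],'grip',o['grip_force'].round(1))
    t=go if go is not None else th; X,Y=(x,y) if go is None else (45*np.sin(go),45*np.cos(go))
    for i in range(n):
        t+=step; a,b=45*np.sin(t),45*np.cos(t); print([round((b-Y)/25,2),round((a-X)/25,2),0]);X,Y=a,b
    print('end',round(t,3))
E
python3 -c "
from h import *
crank([0,95],12,.26)"
```

```text
Traceback (most recent call last):
  File "h.py", line 26, in crank
    print('clamp xy',round(x+c[0],2),round(y+c[1],2),'r',round(np.hypot(x,y),1),'th',round(th,3),'Ftan',round(-(fx*np.cos(th)-fy*np.sin(th)),1),'Frad',round(fx*np.sin(th)+fy*np.cos(th),1),'z',p[2].round(4),'t',o['time_s'],'grip',o['grip_force'].round(1))
                                                                                                                                                                                                                                     ^^^^^^^^^^^^^^^^^^^^^
AttributeError: 'float' object has no attribute 'round'
```

```bash
sed -i "s/o\['grip_force'\].round(1)/round(float(o['grip_force']),1)/" h.py
python3 -c "
from h import *
crank([0,95],12,.26)"
```

```text
clamp xy -23.12 55.67 r 45.6 th 3.673 Ftan -1.7 Frad 1.1 z 0.1052 t 13.175 grip 29.2
[np.float64(0.31), np.float64(-0.36), 0]
[np.float64(0.37), np.float64(-0.28), 0]
[np.float64(0.43), np.float64(-0.18), 0]
[np.float64(0.46), np.float64(-0.06), 0]
[np.float64(0.46), np.float64(0.06), 0]
[np.float64(0.43), np.float64(0.18), 0]
[np.float64(0.37), np.float64(0.28), 0]
[np.float64(0.29), np.float64(0.37), 0]
[np.float64(0.18), np.float64(0.43), 0]
[np.float64(0.07), np.float64(0.46), 0]
[np.float64(-0.06), np.float64(0.46), 0]
[np.float64(-0.17), np.float64(0.43), 0]
end 6.793
```

Emit:
{"method": "carry_out", "body": {
  "targets": [
    {"delta_pos": [0.31, -0.36, 0], "angular": [0, 0, 0]},
    {"delta_pos": [0.37, -0.28, 0], "angular": [0, 0, 0]},
    {"delta_pos": [0.43, -0.18, 0], "angular": [0, 0, 0]},
    {"delta_pos": [0.46, -0.06, 0], "angular": [0, 0, 0]},
    {"delta_pos": [0.46, 0.06, 0], "angular": [0, 0, 0]}
  ]
}}

```text
time_s: 13.8
tcp_pos: [0.4799, 0.2036, 0.1052]
tool_rot: [2.388, 2.038, -0.005]
wrist_force: [-0.8, -6.7, 8.6]
gripper_width: 0.214
grip_force: 29.9
```

```bash
python3 -c "
from h import *
crank([0,95],7,.26,4.973)"
```

```text
clamp xy -43.33 103.72 r 44.2 th 4.911 Ftan 6.6 Frad -1.6 z 0.1052 t 13.8 grip 29.9
[np.float64(0.43), np.float64(0.18), 0]
[np.float64(0.37), np.float64(0.28), 0]
[np.float64(0.29), np.float64(0.37), 0]
[np.float64(0.18), np.float64(0.43), 0]
[np.float64(0.07), np.float64(0.46), 0]
[np.float64(-0.06), np.float64(0.46), 0]
[np.float64(-0.17), np.float64(0.43), 0]
end 6.793
```

Emit:
{"method": "carry_out", "body": {
  "targets": [
    {"delta_pos": [0.43, 0.18, 0], "angular": [0, 0, 0]},
    {"delta_pos": [0.37, 0.28, 0], "angular": [0, 0, 0]},
    {"delta_pos": [0.29, 0.37, 0], "angular": [0, 0, 0]},
    {"delta_pos": [0.18, 0.43, 0], "angular": [0, 0, 0]},
    {"delta_pos": [0.07, 0.46, 0], "angular": [0, 0, 0]},
    {"delta_pos": [-0.06, 0.46, 0], "angular": [0, 0, 0]},
    {"delta_pos": [-0.17, 0.43, 0], "angular": [0, 0, 0]}
  ]
}}

```text
time_s: 14.68
tcp_pos: [0.5469, 0.2248, 0.1052]
tool_rot: [-2.384, -2.041, 0.003]
wrist_force: [-5.9, 2.2, 9.1]
gripper_width: 0.212
grip_force: 29.9
```

```bash
python3 -c "
from h import *
crank([0,95],12,.26,6.793)"
```

```text
clamp xy 19.69 134.82 r 44.4 th 0.459 Ftan 6.1 Frad -1.6 z 0.1052 t 14.675 grip 29.9
[np.float64(-0.28), np.float64(0.37), 0]
[np.float64(-0.37), np.float64(0.29), 0]
[np.float64(-0.43), np.float64(0.19), 0]
[np.float64(-0.46), np.float64(0.07), 0]
[np.float64(-0.46), np.float64(-0.05), 0]
[np.float64(-0.44), np.float64(-0.17), 0]
[np.float64(-0.38), np.float64(-0.27), 0]
[np.float64(-0.29), np.float64(-0.36), 0]
[np.float64(-0.19), np.float64(-0.43), 0]
[np.float64(-0.08), np.float64(-0.46), 0]
[np.float64(0.05), np.float64(-0.46), 0]
[np.float64(0.16), np.float64(-0.44), 0]
end 9.913
```

Emit:
{"method": "carry_out", "body": {
  "targets": [
    {"delta_pos": [-0.28, 0.37, 0], "angular": [0, 0, 0]},
    {"delta_pos": [-0.37, 0.29, 0], "angular": [0, 0, 0]},
    {"delta_pos": [-0.43, 0.19, 0], "angular": [0, 0, 0]},
    {"delta_pos": [-0.46, 0.07, 0], "angular": [0, 0, 0]},
    {"delta_pos": [-0.46, -0.05, 0], "angular": [0, 0, 0]},
    {"delta_pos": [-0.44, -0.17, 0], "angular": [0, 0, 0]},
    {"delta_pos": [-0.38, -0.27, 0], "angular": [0, 0, 0]},
    {"delta_pos": [-0.29, -0.36, 0], "angular": [0, 0, 0]},
    {"delta_pos": [-0.19, -0.43, 0], "angular": [0, 0, 0]},
    {"delta_pos": [-0.08, -0.46, 0], "angular": [0, 0, 0]},
    {"delta_pos": [0.05, -0.46, 0], "angular": [0, 0, 0]},
    {"delta_pos": [0.16, -0.44, 0], "angular": [0, 0, 0]}
  ]
}}

```text
time_s: 16.18
tcp_pos: [0.4971, 0.1497, 0.1054]
tool_rot: [2.388, 2.035, 0.005]
wrist_force: [4.7, -3.4, 1.7]
gripper_width: 0.218
grip_force: 29.7
```

```bash
python3 -c "
from h import *
crank([0,95],8,.26,9.913)"
```

```text
clamp xy -18.13 53.03 r 45.7 th 3.549 Ftan 5.7 Frad 0.4 z 0.1054 t 16.175 grip 29.7
[np.float64(0.27), np.float64(-0.38), 0]
[np.float64(0.36), np.float64(-0.3), 0]
[np.float64(0.42), np.float64(-0.2), 0]
[np.float64(0.46), np.float64(-0.08), 0]
[np.float64(0.46), np.float64(0.04), 0]
[np.float64(0.44), np.float64(0.16), 0]
[np.float64(0.38), np.float64(0.27), 0]
[np.float64(0.3), np.float64(0.36), 0]
end 11.993
```

Emit:
{"method": "carry_out", "body": {
  "targets": [
    {"delta_pos": [0.27, -0.38, 0], "angular": [0, 0, 0]},
    {"delta_pos": [0.36, -0.3, 0], "angular": [0, 0, 0]},
    {"delta_pos": [0.42, -0.2, 0], "angular": [0, 0, 0]},
    {"delta_pos": [0.46, -0.08, 0], "angular": [0, 0, 0]},
    {"delta_pos": [0.46, 0.04, 0], "angular": [0, 0, 0]},
    {"delta_pos": [0.44, 0.16, 0], "angular": [0, 0, 0]},
    {"delta_pos": [0.38, 0.27, 0], "angular": [0, 0, 0]},
    {"delta_pos": [0.3, 0.36, 0], "angular": [0, 0, 0]}
  ]
}}

```text
time_s: 17.18
tcp_pos: [0.5013, 0.2273, 0.1052]
tool_rot: [2.388, 2.041, -0.007]
wrist_force: [-4.7, -4.3, 10.0]
gripper_width: 0.214
grip_force: 30.6
```

```bash
python3 -c "
from h import *
crank([0,95],10,.06,11.993)"
```

```text
clamp xy -25.72 130.44 r 43.8 th 5.655 Ftan 6.2 Frad -1.7 z 0.1052 t 17.175 grip 30.6
[np.float64(0.06), np.float64(0.09), 0]
[np.float64(0.05), np.float64(0.1), 0]
[np.float64(0.04), np.float64(0.1), 0]
[np.float64(0.04), np.float64(0.1), 0]
[np.float64(0.03), np.float64(0.1), 0]
[np.float64(0.03), np.float64(0.1), 0]
[np.float64(0.02), np.float64(0.11), 0]
[np.float64(0.01), np.float64(0.11), 0]
[np.float64(0.01), np.float64(0.11), 0]
[np.float64(0.0), np.float64(0.11), 0]
end 12.593
```

Emit:
{"method": "carry_out", "body": {
  "targets": [
    {"delta_pos": [0.06, 0.09, 0], "angular": [0, 0, 0]},
    {"delta_pos": [0.05, 0.1, 0], "angular": [0, 0, 0]},
    {"delta_pos": [0.04, 0.1, 0], "angular": [0, 0, 0]},
    {"delta_pos": [0.04, 0.1, 0], "angular": [0, 0, 0]},
    {"delta_pos": [0.03, 0.1, 0], "angular": [0, 0, 0]},
    {"delta_pos": [0.03, 0.1, 0], "angular": [0, 0, 0]}
  ]
}}

```text
time_s: 17.92
tcp_pos: [0.5164, 0.232, 0.1051]
tool_rot: [-2.387, -2.041, 0.006]
wrist_force: [-5.8, -1.4, 10.3]
gripper_width: 0.211
grip_force: 30.7
```

```bash
sed -i 's/print(\[round((b-Y)\/25,2),round((a-X)\/25,2),0\])/print([float(round((b-Y)\/25,2)),float(round((a-X)\/25,2))],end=" ")/' h.py; python3 -c "
from h import *
crank([0,95],18,.06,12.353)"
```

```text
clamp xy -11.46 137.31 r 43.8 th 6.019 Ftan 5.9 Frad -0.7 z 0.1051 t 17.925 grip 30.7
[0.02, 0.11] [0.01, 0.11] [0.01, 0.11] [0.0, 0.11] [-0.01, 0.11] [-0.01, 0.11] [-0.02, 0.11] [-0.03, 0.1] [-0.03, 0.1] [-0.04, 0.1] [-0.04, 0.1] [-0.05, 0.1] [-0.06, 0.09] [-0.06, 0.09] [-0.07, 0.09] [-0.07, 0.08] [-0.08, 0.08] [-0.08, 0.07] end 13.433
```

Emit:
{"method": "carry_out", "body": {
  "targets": [
    {"delta_pos": [0.02, 0.11, 0], "angular": [0, 0, 0]},
    {"delta_pos": [0.01, 0.11, 0], "angular": [0, 0, 0]},
    {"delta_pos": [0.01, 0.11, 0], "angular": [0, 0, 0]},
    {"delta_pos": [0, 0.11, 0], "angular": [0, 0, 0]},
    {"delta_pos": [-0.01, 0.11, 0], "angular": [0, 0, 0]}
  ]
}}

```text
time_s: 18.55
tcp_pos: [0.53, 0.2315, 0.1052]
tool_rot: [-2.386, -2.041, 0.005]
wrist_force: [-5.6, -0.1, 9.3]
gripper_width: 0.215
grip_force: 30.6
```

```bash
python3 -c "
from h import *
crank([0,95],0,.06)"
```

```text
clamp xy 2.0 138.92 r 44.0 th 0.046 Ftan 5.4 Frad -1.2 z 0.1052 t 18.55 grip 30.6
end 0.046
```

Emit:
{"method": "carry_out", "body": {
  "targets": [
    {"delta_pos": [-0.01, 0.11, 0], "angular": [0, 0, 0]},
    {"delta_pos": [-0.02, 0.11, 0], "angular": [0, 0, 0]},
    {"delta_pos": [-0.03, 0.1, 0], "angular": [0, 0, 0]},
    {"delta_pos": [-0.03, 0.1, 0], "angular": [0, 0, 0]},
    {"delta_pos": [-0.04, 0.1, 0], "angular": [0, 0, 0]}
  ]
}}

```text
time_s: 19.18
tcp_pos: [0.5424, 0.2274, 0.1052]
tool_rot: [-2.385, -2.041, 0.003]
wrist_force: [-6.8, 1.2, 8.7]
gripper_width: 0.213
grip_force: 30.4
```

Emit:
{"method": "carry_out", "body": {
  "targets": [
    {"delta_pos": [-0.04, 0.1, 0], "angular": [0, 0, 0]},
    {"delta_pos": [-0.05, 0.1, 0], "angular": [0, 0, 0]},
    {"delta_pos": [-0.06, 0.09, 0], "angular": [0, 0, 0]}
  ]
}}

```text
time_s: 19.55
tcp_pos: [0.5491, 0.2231, 0.1052]
tool_rot: [-2.384, -2.041, 0.001]
wrist_force: [-6.1, 2.9, 7.4]
gripper_width: 0.215
grip_force: 30.4
```

```bash
python3 -c "
from h import *
crank([0,95],12,.06,13.133)"
```

```text
clamp xy 22.15 133.51 r 44.4 th 0.522 Ftan 6.6 Frad -1.6 z 0.1052 t 19.55 grip 30.4
[-0.06, 0.09] [-0.07, 0.09] [-0.07, 0.08] [-0.08, 0.08] [-0.08, 0.07] [-0.08, 0.07] [-0.09, 0.06] [-0.09, 0.06] [-0.1, 0.05] [-0.1, 0.05] [-0.1, 0.04] [-0.1, 0.03] end 13.853
```

Emit:
{"method": "carry_out", "body": {
  "targets": [
    {"delta_pos": [-0.06, 0.09, 0], "angular": [0, 0, 0]},
    {"delta_pos": [-0.07, 0.09, 0], "angular": [0, 0, 0]},
    {"delta_pos": [-0.07, 0.08, 0], "angular": [0, 0, 0]},
    {"delta_pos": [-0.08, 0.08, 0], "angular": [0, 0, 0]}
  ]
}}

```text
time_s: 20.05
tcp_pos: [0.5567, 0.2158, 0.1052]
tool_rot: [-2.383, -2.041, -0.001]
wrist_force: [-5.1, 3.8, 5.7]
gripper_width: 0.214
grip_force: 30.3
```

```bash
python3 -c "
from h import *
crank([0,95],0,.06)"
```

```text
clamp xy 30.82 127.41 r 44.7 th 0.76 Ftan 6.1 Frad -1.7 z 0.1052 t 20.05 grip 30.3
end 0.76
```

Still free at 13.33 rad (baseline about 6.2 N).

Emit:
{"method": "carry_out", "body": {
  "targets": [
    {"delta_pos": [-0.08, 0.07, 0], "angular": [0, 0, 0]},
    {"delta_pos": [-0.08, 0.07, 0], "angular": [0, 0, 0]},
    {"delta_pos": [-0.09, 0.06, 0], "angular": [0, 0, 0]},
    {"delta_pos": [-0.09, 0.06, 0], "angular": [0, 0, 0]},
    {"delta_pos": [-0.1, 0.05, 0], "angular": [0, 0, 0]}
  ]
}}

```text
time_s: 20.68
tcp_pos: [0.5635, 0.2045, 0.1053]
tool_rot: [-2.383, -2.042, -0.004]
wrist_force: [-2.9, 6.0, 4.2]
gripper_width: 0.208
grip_force: 30.1
```

```bash
python3 -c "
from h import *
crank([0,95],24,.06,13.673)"
```

```text
clamp xy 39.25 117.26 r 45.1 th 1.055 Ftan 6.6 Frad -0.5 z 0.1053 t 20.675 grip 30.1
[-0.1, 0.05] [-0.1, 0.04] [-0.1, 0.03] [-0.1, 0.03] [-0.11, 0.02] [-0.11, 0.01] [-0.11, 0.01] [-0.11, 0.0] [-0.11, -0.0] [-0.11, -0.01] [-0.11, -0.02] [-0.11, -0.02] [-0.1, -0.03] [-0.1, -0.04] [-0.1, -0.04] [-0.1, -0.05] [-0.09, -0.05] [-0.09, -0.06] [-0.09, -0.06] [-0.08, -0.07] [-0.08, -0.07] [-0.07, -0.08] [-0.07, -0.08] [-0.06, -0.09] end 15.113
```

Emit:
{"method": "carry_out", "body": {
  "targets": [
    {"delta_pos": [-0.1, 0.05, 0], "angular": [0, 0, 0]},
    {"delta_pos": [-0.1, 0.04, 0], "angular": [0, 0, 0]},
    {"delta_pos": [-0.1, 0.03, 0], "angular": [0, 0, 0]},
    {"delta_pos": [-0.1, 0.03, 0], "angular": [0, 0, 0]}
  ]
}}

```text
time_s: 21.18
tcp_pos: [0.5664, 0.1943, 0.1053]
tool_rot: [-2.384, -2.042, -0.007]
wrist_force: [-1.2, 6.4, 3.4]
gripper_width: 0.211
grip_force: 30.0
```

```bash
python3 -c "
from h import *
crank([0,95],0,.06)"
```

```text
clamp xy 43.59 107.63 r 45.4 th 1.289 Ftan 6.5 Frad -0.4 z 0.1053 t 21.175 grip 30.0
end 1.289
```

Emit:
{"method": "carry_out", "body": {
  "targets": [
    {"delta_pos": [-0.11, 0.02, 0], "angular": [0, 0, 0]},
    {"delta_pos": [-0.11, 0.01, 0], "angular": [0, 0, 0]},
    {"delta_pos": [-0.11, 0.01, 0], "angular": [0, 0, 0]},
    {"delta_pos": [-0.11, 0, 0], "angular": [0, 0, 0]}
  ]
}}

```text
time_s: 21.68
tcp_pos: [0.5668, 0.1834, 0.1054]
tool_rot: [-2.384, -2.042, -0.01]
wrist_force: [0.5, 6.0, 0.7]
gripper_width: 0.215
grip_force: 29.8
```

```bash
python3 -c "
from h import *
crank([0,95],0,.06)"
```

```text
clamp xy 45.62 96.88 r 45.7 th 1.53 Ftan 6.0 Frad -0.1 z 0.1054 t 21.675 grip 29.8
end 1.53
```

θ = 14.10, still free.

Emit:
{"method": "carry_out", "body": {
  "targets": [
    {"delta_pos": [-0.11, 0, 0], "angular": [0, 0, 0]},
    {"delta_pos": [-0.11, -0.01, 0], "angular": [0, 0, 0]},
    {"delta_pos": [-0.11, -0.02, 0], "angular": [0, 0, 0]},
    {"delta_pos": [-0.11, -0.02, 0], "angular": [0, 0, 0]}
  ]
}}

```text
time_s: 22.18
tcp_pos: [0.5645, 0.1725, 0.1054]
tool_rot: [-2.385, -2.043, -0.011]
wrist_force: [1.7, 5.7, 0.2]
gripper_width: 0.214
grip_force: 29.7
```

```bash
python3 -c "
from h import *
crank([0,95],0,.06)"
```

```text
clamp xy 45.0 85.77 r 45.9 th 1.773 Ftan 5.9 Frad -0.4 z 0.1054 t 22.175 grip 29.7
end 1.773
```

Emit:
{"method": "carry_out", "body": {
  "targets": [
    {"delta_pos": [-0.1, -0.03, 0], "angular": [0, 0, 0]},
    {"delta_pos": [-0.1, -0.04, 0], "angular": [0, 0, 0]},
    {"delta_pos": [-0.1, -0.04, 0], "angular": [0, 0, 0]},
    {"delta_pos": [-0.1, -0.05, 0], "angular": [0, 0, 0]}
  ]
}}

```text
time_s: 22.68
tcp_pos: [0.5598, 0.1629, 0.1054]
tool_rot: [-2.386, -2.043, -0.012]
wrist_force: [3.8, 5.6, -0.8]
gripper_width: 0.213
grip_force: 29.6
```

```bash
python3 -c "
from h import *
crank([0,95],0,.06)"
```

```text
clamp xy 41.82 75.57 r 46.1 th 2.006 Ftan 6.7 Frad 0.1 z 0.1054 t 22.675 grip 29.6
end 2.006
```

Emit:
{"method": "carry_out", "body": {
  "targets": [
    {"delta_pos": [-0.09, -0.05, 0], "angular": [0, 0, 0]},
    {"delta_pos": [-0.09, -0.06, 0], "angular": [0, 0, 0]},
    {"delta_pos": [-0.09, -0.06, 0], "angular": [0, 0, 0]}
  ]
}}

```text
time_s: 23.05
tcp_pos: [0.5552, 0.1569, 0.1054]
tool_rot: [2.386, 2.043, 0.014]
wrist_force: [4.5, 6.7, -3.2]
gripper_width: 0.21
grip_force: 29.5
```

```bash
python3 -c "
from h import *
crank([0,95],18,.06,14.813)"
```

```text
clamp xy 38.23 69.01 r 46.2 th 2.168 Ftan 8.0 Frad -1.3 z 0.1054 t 23.05 grip 29.5
[-0.08, -0.07] [-0.08, -0.07] [-0.07, -0.08] [-0.07, -0.08] [-0.06, -0.09] [-0.06, -0.09] [-0.05, -0.09] [-0.05, -0.1] [-0.04, -0.1] [-0.03, -0.1] [-0.03, -0.1] [-0.02, -0.11] [-0.02, -0.11] [-0.01, -0.11] [-0.0, -0.11] [0.0, -0.11] [0.01, -0.11] [0.02, -0.11] end 15.893
```

Seating has begun: 8.0 N, up from 6.2 N.

Emit:
{"method": "carry_out", "body": {
  "targets": [
    {"delta_pos": [-0.08, -0.07, 0], "angular": [0, 0, 0]},
    {"delta_pos": [-0.08, -0.07, 0], "angular": [0, 0, 0]}
  ]
}}

```text
time_s: 23.3
tcp_pos: [0.5518, 0.1536, 0.1055]
tool_rot: [2.386, 2.042, 0.016]
wrist_force: [6.6, 6.3, -3.8]
gripper_width: 0.211
grip_force: 29.5
```

```bash
python3 -c "
from h import *
crank([0,95],0,.06)"
```

```text
clamp xy 35.34 65.18 r 46.2 th 2.272 Ftan 9.1 Frad -0.4 z 0.1055 t 23.3 grip 29.5
end 2.272
```

Emit:
{"method": "carry_out", "body": {
  "targets": [
    {"delta_pos": [-0.06, -0.07, 0], "angular": [0, 0, 0]},
    {"delta_pos": [0, 0, 0], "angular": [0, 0, 0]}
  ]
}}

```text
time_s: 23.55
tcp_pos: [0.5498, 0.1519, 0.1055]
tool_rot: [2.386, 2.041, 0.015]
wrist_force: [4.5, 5.4, -2.6]
gripper_width: 0.216
grip_force: 29.5
```

```bash
python3 -c "
from h import *
crank([0,95],0,.06)"
```

```text
clamp xy 33.67 63.24 r 46.3 th 2.327 Ftan 6.9 Frad -1.5 z 0.1055 t 23.55 grip 29.5
end 2.327
```

Emit:
{"method": "carry_out", "body": {
  "targets": [
    {"delta_pos": [0, 0, 0], "angular": [0, 0, 0]},
    {"delta_pos": [0, 0, 0], "angular": [0, 0, 0]},
    {"delta_pos": [0, 0, 0], "angular": [0, 0, 0]},
    {"delta_pos": [0, 0, 0], "angular": [0, 0, 0]}
  ],
  "gripper": 48
}}

```text
time_s: 24.05
tcp_pos: [0.5458, 0.1486, 0.1045]
tool_rot: [-2.388, -2.041, 0.001]
wrist_force: [-0.6, 0.1, -1.0]
gripper_width: 0.559
grip_force: 0.0
```

Emit:
{"method": "carry_out", "body": {
  "targets": [
    {"delta_pos": [0, 0, -0.3], "angular": [0, 0, 0]},
    {"delta_pos": [0, 0, -0.7], "angular": [0, 0, 0]},
    {"delta_pos": [0, 0, -1], "angular": [0, 0, 0]},
    {"delta_pos": [0, 0, -1], "angular": [0, 0, 0]},
    {"delta_pos": [0, 0, -1], "angular": [0, 0, 0]},
    {"delta_pos": [-1, 0, -1], "angular": [0, 0, 0]},
    {"delta_pos": [-1, 0, 0], "angular": [0, 0, 0]},
    {"delta_pos": [-1, 0, 0], "angular": [0, 0, 0]},
    {"delta_pos": [-1, 0, 0], "angular": [0, 0, 0]},
    {"delta_pos": [-1, 0, 0], "angular": [0, 0, 0]},
    {"delta_pos": [-1, 0, 0], "angular": [0, 0, 0]},
    {"delta_pos": [-1, 0, 0], "angular": [0, 0, 0]}
  ]
}}

```text
time_s: 25.55
tcp_pos: [0.5186, -0.0249, 0.2302]
tool_rot: [2.388, 2.041, 0.001]
wrist_force: [-0.0, -0.5, 1.2]
gripper_width: 0.563
grip_force: 0.0
```

Emit:
{"method": "carry_out", "body": {
  "targets": [
    {"delta_pos": [-1, 0, 0], "angular": [0, 0, 0]},
    {"delta_pos": [-1, 0, 0], "angular": [0, 0, 0]},
    {"delta_pos": [-1, 0, 0], "angular": [0, 0, 0]},
    {"delta_pos": [-1, 0, 0], "angular": [0, 0, 0]},
    {"delta_pos": [-1, 0, 0], "angular": [0, 0, 0]},
    {"delta_pos": [-1, 0, 0], "angular": [0, 0, 0]},
    {"delta_pos": [-0.5, 0, 0], "angular": [0, 0, 0]},
    {"delta_pos": [0, 0, 0], "angular": [0, 0, 0]}
  ]
}}

```text
time_s: 26.55
tcp_pos: [0.4933, -0.1851, 0.2298]
tool_rot: [2.39, 2.039, 0.0]
wrist_force: [0.1, -0.3, 0.5]
gripper_width: 0.566
grip_force: 0.0
```

```bash
python3 - <<'E'
from h import *
from cell import eyes
print(get_obs()['tcp_pos'])
I=[]
for n,(x0,y0,x1,y1) in(('top',(175,205,335,305)),('scene',(180,195,340,295))):
    d=eyes.get_image(n)
    I.append(cv2.resize(d['img'][y0:y1,x0:x1],(480,300),interpolation=cv2.INTER_CUBIC))
a=np.vstack(I);cv2.imwrite('pics/final.png',np.clip(a[:,:,::-1]*1.6,0,255).astype(np.uint8))
E
```

```text
[ 0.4933003  -0.18506199  0.22979448]
```

View pics/final.png

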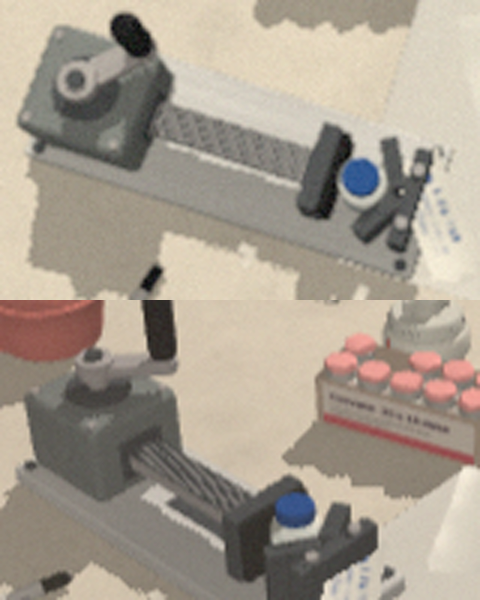

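The final view shows the bottle upright (top crop 362,178; scene crop 295,515), between jaw and V stop. The crank is released and the hand is clear.

```bash
python3 -c "
from cell import robot
print(robot.sign_off())"
```

```text
the job is handed in; nothing more can be done
None
```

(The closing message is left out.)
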